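Feed a reagent pack into the analyser's bay with the spring-return pusher

ROBOT

A 6-joint arm with a two-finger parallel gripper is mounted at the origin on the work surface. World frame = base frame: x ahead of the robot, y to its left, z up, the work surface at z = 0. Lengths are in m, angles in rad, forces in N, time in s.
With the tool pointing down it reaches from about 0.375 to 0.75 m from the base axis. Payload 9 kg.
Tool frame: the origin (TCP) lies at the very end of the fingers, on their centre line; the grasp point (between the pads) lies 19 mm behind it (grasp_offset is the distance from the TCP to the grasp point, in m); z points along the fingers, y is the line along which they close (so a half turn about z gives the same grasp; the last joint's range is limited). The gripper opens to 85 mm and grips with 20 to 120 N. Pads are 22 mm wide; open, the fingers measure 114 mm over their backs; the gripper's body (76 mm by 85 mm) begins 54 mm behind the grasp point. The pads swing forward as they close: fully open they stand 13 mm farther back than shut.
Start: joints at [-1.402, 0.104, 0.097, 1.564, 0, 1.353], TCP at [0.226, -0.556, 0.201] pointing down, gripper open.
Joint ranges: [-2.99, 2.99], [-0.84, 1.86], [-1.1, 1.16], [-1.84, 2.11], [-1.51, 1.56], [-3.14, 3.14]. Speed limits (rad/s): [2.22, 2.22, 2.57, 3.14, 3.14, 3.14].

INTERFACE

Orientations are given as a unit quaternion [x, y, z, w].
In Python, from plant import * gives the robot as it stands. The module is installed in compiled form; this text tells all that it offers.
- The arm moves only by the tool arm_command, never from a script. Its argument "steps" is a list of rows, each a list of 3 entries, a list of its own where there are three numbers: the shift along the tool's x, y, z in m, then the turn, a rotation vector about the tool's x, y, z in rad, then the gripper's target within -1 to 1 (shut at 1, half-way at 0, fully open at -1). In form: [[[dx, dy, dz], [ax, ay, az], claw], ...]. A call has 1 to 5 rows; each row is the pose to reach, as a shift and turn from the pose commanded when the call began, along the tool's axes at that moment; what a row does not reach only later rows make up. A row lasts 1/10 s, in which the tool goes at most 50 mm and 8.59 degrees, less where a joint would pass 70% of its speed; a pose out of reach is approached as far as the arm can. A call with a gripper value outside its range is refused whole. The fingers move at their own pace and stop on an object; "squeeze" is the grip in N (left out, the last holds). Time passes only in rows, so rows that repeat a pose let the fingers close. It gives the time, the measured TCP pose, the force, the opening and the grip force at its end, in the units of the state.
- read_state(): the state, without advancing time (a new reading comes with each control period).
- capture(name): name is "side" or "top" or "wrist"; returns a dict with "img" (420x560x3 uint8, red, green, blue), "mtx" (3x3 intrinsics, pixels), "cam_to_world" (4x4, takes a point from camera to world coordinates). Camera axes: x right, y down, z forward; pixel columns grow to the right and rows downward; lengths in m; the calibration is good to about 2 mm. A picture is of the moment at which its call begins. There is no depth.
- finish_job(): hands the job in; it is judged then, once.
Trained networks look in the newest picture that a camera, given by its name, has taken for a name from the list of things; names that differ only in an ending like _2 or _b are one class to them, and where a whole thing is asked for, a point or a joint stands for the part that bears it (a point fixed in the world has none). Each returns a list of dicts, best first, with "confidence" (0 to 1); they miss things now and then, are a little off and sometimes report something else, mostly with a low value. They report only what shows in the picture. A call takes as long as a camera call. They do not tell look-alikes from the thing itself.
- find_in(camera, thing): "rect" ([centre column, centre row, width, height] in pixels, round what is visible of it).
- masks_of(camera, thing): "pixels" (420x560 bool, what is visible of it) and "rect" ([centre column, centre row, width, height] in pixels, round what is visible of it).
- landmark_of(camera, thing): "pixel" ([column, row] in pixels: a listed point, or the origin of a listed thing).
The state is a dict: "time_s": time; "qpos": joint angles; "joint_vel": joint speeds; "effort": joint torques, N m; "ee_pos": TCP position; "ee_rot": TCP orientation; "contact_force": force on the tool from outside, world axes, zero at the start; "ft_torque": the same for the moment, N m; "grip_width": opening from 0.0 (shut) to 1.0 (fully open); "finger_force": force on a finger pad.
Only numpy, scipy, OpenCV 4.12 (cv2) and the standard library are available. Lean on these libraries where they do the work, as an engineer would, in place of code of your own. Each camera call takes 0.05 s, during which the arm holds its last target. There are 200 camera calls.

TASK

Load the reagent pack into the loader: set it upright and lengthways, gently, on the uphill end of the sloped rollers and let go, so that it rolls down to the stop by itself. Then slide the pusher by its black handle all the way to its end, which shoves the pack sideways off the rollers into the bay, and let go of the handle there so that it springs back home on its own. Leave the pack standing in the bay and do not disturb the other things on the bench.

Things in the scene. Friction and masses are not known exactly. Their poses are not given: they have to be found in the camera images.
- pack_center (a point): Centre of the reagent pack without its caps. It is a loose white plastic block 100 long (its x) x 40 wide (its y) x 60 high (its z) mm, 0.15 to 0.31 kg, with three grey round caps (22 across, 9 high) in a row on top, so the caps' tops are 39 mm above this point. It starts upright on the bench. Grip it across its 40 mm width; either end may go first.
- deck: Sloped deck of the fixed loader. Origin: in the plane of the roller tops, midway across the lane, 85 mm above the bench. x runs DOWNHILL along the lane, 0.14 rad below level; y is level, across towards the bay; z is square to the rollers. Free-turning steel rollers, 54 mm wide, from x = -114 to 106 mm. The stop is a wall with its face at x = 109 mm, 30 mm high.
- lane_top (a point): Point on the roller tops, mid-lane, at the uphill end (deck x = -55 mm): set the pack with its underside centred here, its length along deck x, and let go. Two low guides, 56 mm apart, flank the lane here, 10 mm above the rollers. The pack's centre is then 30 mm off the rollers; it rolls down in about a second.
- lane_foot (a point): Point on the roller tops, mid-lane (deck x = 59 mm), under the centre of a pack that rests against the stop, 114 mm downhill of lane_top.
- bay_mid (a point): Point on the bay's floor (deck x = 59, y = 57 mm) under the centre of a pack shoved in by a full stroke. The bay is a white open-topped tray beside the lower rollers: floor y = 29 to 109, x = -8 to 109 mm, 1.5 mm lower than the roller tops.
- handle (a point): Grip point of the pusher's black upright handle: a post 14 mm thick along deck x, 30 mm wide along deck y; its top is 18 mm above this point and it is free for 48 mm below. Axes as the deck's. At home at deck x = 55, y = -88, z = 64 mm; it moves along deck +y. The face plate (84 mm along x, 43 mm tall) is 60 mm ahead of it and pushes the side of a pack at the stop.
- pusher (a joint): Stroke of the pusher in m along deck +y: 0 = home (where a spring holds it), 0.065 = its end stop. The spring pulls it home with 3.6 N at home and 7.5 N at the end, with light damping; let go, it returns in about a quarter of a second.
- spray: Clear spray bottle, 65 mm across, 195 mm tall, loose; origin under its centre. Leave alone.
- bottle: White round bottle, 72 mm across, 160 mm tall, loose; origin under its centre. Leave alone.
- remote: White remote control, 140 x 46 x 18 mm, loose, lying flat; origin under its centre. Leave alone.
Not all that is in view belongs to the job. Leave any purple or yellow look-alike of the part that bears pack_center alone.

How it is judged:
By the outcome, as a careful person would: the job done as asked, in the order asked, and still so for the second after the job is handed in, with the robot touching nothing.
It also fails if it takes over 48 s, if anything falls off the work surface, if the arm or the gripper's body presses on something with over 40 N, if the wrist force passes 120 N, or if a joint passes its speed limit or range.

## Working session

There is one attempt and no reset: what is moved stays moved. The work goes in short steps, Python scripts to look and compute and a tool call to move; the robot and the scene stay as the last step left them, time stands still between calls to the robot, and variables do not carry over. Pictures are saved under pics/ and viewed, at most 10 in all, crops included, and the job is handed in when it is done.

Besides the shell and the picture viewer there is one more tool, called as a command line: name --argument value ..., lists and objects as JSON in quotes. arm_command: Moves the arm, as the interface text tells. Its arguments: {"type":"object","properties":{"steps":{"type":"array","items":{"type":"array"}},"squeeze":{"type":"number"}},"required":["steps"]}

```bash
mkdir -p pics
cat > h.py <<'E'
from plant import *
import numpy as np, cv2
from scipy.spatial.transform import Rotation as R
def ray(c,px):
    T=c["cam_to_world"];d=np.linalg.inv(c["mtx"])@[px[0],px[1],1.];d=T[:3,:3]@d
    return T[:3,3],d/np.linalg.norm(d)
def tri(rs):
    A=0;b=0
    for o,d in rs:
        P=np.eye(3)-np.outer(d,d);A=A+P;b=b+P@o
    p=np.linalg.solve(A,b)
    return p,[round(float(np.linalg.norm((np.eye(3)-np.outer(d,d))@(p-o)))*1e3,1) for o,d in rs]
def proj(c,p):
    T=np.linalg.inv(c["cam_to_world"]);q=c["mtx"]@(T[:3,:3]@p+T[:3,3]);return q[:2]/q[2]
E
python3 - <<'E'
from h import *
np.set_printoptions(precision=4,suppress=True)
C={n:capture(n) for n in("side","top")}
cv2.imwrite("pics/a.png",cv2.cvtColor(np.vstack([C["side"]["img"],C["top"]["img"]]),cv2.COLOR_RGB2BGR)[:, :])
for n in C: cv2.imwrite(f"pics/{n}0.png",cv2.cvtColor(C[n]["img"],cv2.COLOR_RGB2BGR)); print(n,C[n]["cam_to_world"][:3,3])
for t in["pack_center","deck","lane_top","lane_foot","bay_mid","handle","spray","bottle","remote"]:
    L={n:landmark_of(n,t) for n in C}
    for n in C: print(t,n,[(np.round(l["pixel"],1).tolist(),round(l["confidence"],2)) for l in L[n][:3]])
    if all(L.values()): print("   ",*tri([ray(C[n],L[n][0]["pixel"]) for n in C]))
print(read_state())
E
```

```text
side [0.1707 0.9417 0.7985]
top [0.4561 0.0141 1.2461]
pack_center side [([310.2, 175.6], 0.6), ([352.0, 186.7], 0.49), ([297.0, 161.0], 0.48)]
pack_center top [([382.2, 223.3], 0.68), ([373.3, 295.2], 0.65), ([431.1, 200.9], 0.55)]
    [ 0.491  -0.2814  0.0337] [11.3, 11.3]
deck side [([245.6, 209.6], 0.73)]
deck top [([253.6, 181.6], 0.73), ([383.2, 229.8], 0.45), ([120.0, 234.9], 0.18)]
    [0.5963 0.0568 0.0913] [2.0, 2.0]
lane_top side [([264.2, 209.1], 0.79)]
lane_top top [([259.6, 207.4], 0.67), ([128.1, 189.2], 0.66)]
    [0.5361 0.042  0.0953] [2.5, 2.5]
lane_foot side [([230.9, 211.5], 0.67)]
lane_foot top [([250.7, 158.0], 0.7), ([129.0, 190.6], 0.6)]
    [0.6514 0.0633 0.078 ] [8.8, 8.8]
bay_mid side [([223.9, 226.3], 0.61)]
bay_mid top [([227.8, 168.8], 0.71)]
    [0.6348 0.1254 0.0691] [2.5, 2.5]
handle side [([230.8, 180.5], 0.71)]
handle top [([283.6, 150.3], 0.65)]
    [ 0.6699 -0.0145  0.1402] [0.8, 0.8]
spray side [([238.0, 335.8], 0.57)]
spray top [([123.1, 234.5], 0.66)]
    [ 0.468   0.4116 -0.0147] [6.7, 6.7]
bottle side [([201.1, 314.2], 0.76)]
bottle top [([130.4, 190.2], 0.72), ([227.0, 164.6], 0.43), ([254.0, 183.3], 0.17)]
    [ 0.5824  0.3908 -0.0011] [2.2, 2.2]
remote side [([256.5, 173.8], 0.67)]
remote top [([380.2, 148.7], 0.62)]
    [ 0.6997 -0.2804  0.0075] [4.6, 4.6]
{'time_s': 1.0, 'qpos': array([-1.4017,  0.1041,  0.0973,  1.5639, -0.    ,  1.3531]), 'joint_vel': array([ 0.0001,  0.0011,  0.0015, -0.0006,  0.0006, -0.0007]), 'effort': array([  0.0022, -55.6766,  50.3779,   0.0006,  -0.0001,   0.    ]), 'ee_pos': array([ 0.2263, -0.5557,  0.2009]), 'ee_rot': array([ 0.9814,  0.1922, -0.    ,  0.0001]), 'contact_force': array([0.2534, 0.4706, 0.6154]), 'ft_torque': array([ 0.025 ,  0.012 , -0.0057]), 'finger_force': 0.0, 'grip_width': 0.9985595786924002}
```

View pics/side0.png

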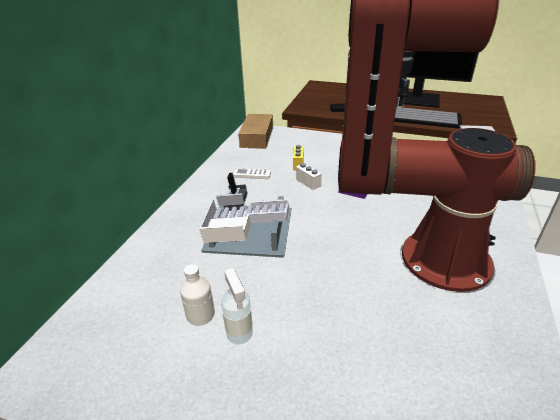

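View pics/top0.png

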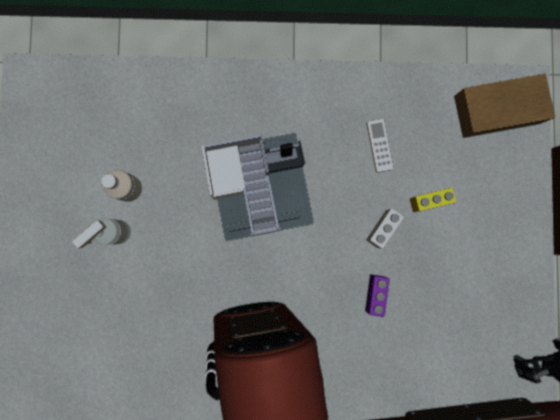

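Side view: white pack at (309,177), behind the loader at (245,215). Top view: white pack at (386,228), yellow look-alike at (435,200), purple at (378,296), lane running from (263,230) uphill to (252,145) downhill, and handle at (287,149).

```bash
cat >> h.py <<'E'
from scipy.optimize import least_squares
PT={"deck":[0,0,0],"lane_top":[-.055,0,0],"lane_foot":[.059,0,0],"bay_mid":[.059,.057,-.0015],"handle":[.055,-.088,.064]}
def dR(yaw): return R.from_euler("z",yaw)*R.from_euler("y",.14)
def dpt(p,q): return np.array([p[0],p[1],.085])+dR(p[2]).apply(q)
def goal(pos,Rm):  # shift+turn in tool axes from current measured pose
    s=read_state();r=R.from_quat(s["ee_rot"]);d=r.inv().apply(np.array(pos)-s["ee_pos"])
    return np.round(d,4).tolist(),np.round((r.inv()*Rm).as_rotvec(),4).tolist()
BX=np.array([[a*.05,b*.02,c] for a in(-1,1) for b in(-1,1) for c in(0,.06)])
CP=np.array([[k+.011*np.cos(t),.011*np.sin(t),.069] for k in(-.033,0,.033) for t in np.arange(0,6.3,.5)])
def packmask(c,p,shape=(420,560)):
    def hull(P):
        w=np.array([p[0],p[1],0])+R.from_euler("z",p[2]).apply(P)
        return cv2.convexHull(np.array([proj(c,q) for q in w],np.float32)).astype(np.float32)
    m=np.zeros(shape,np.uint8)
    cv2.fillConvexPoly(m,np.round(hull(BX)*16).astype(np.int32),255,cv2.LINE_AA,4)
    return cv2.GaussianBlur(m.astype(float)/255,(0,0),1.5)
E
cat > m.py <<'E'
from h import *
from scipy.optimize import minimize
np.set_printoptions(precision=4,suppress=True)
C={n:capture(n) for n in("side","top")}
obs=[(n,k,landmark_of(n,k)) for n in C for k in PT]
obs=[(n,k,l[0]["pixel"]) for n,k,l in obs if l]
f=lambda p:np.concatenate([proj(C[n],dpt(p,PT[k]))-px for n,k,px in obs])
s=least_squares(f,[.59,.05,.15],loss="soft_l1");print("deck",s.x);print(np.round(f(s.x),1).reshape(-1,2).tolist())
M={}
for n,w in(("side",(309,177)),("top",(386,228))):
    for m in masks_of(n,"pack_center"):
        print(n,m["rect"],m["confidence"],m["pixels"].sum())
        if np.hypot(m["rect"][0]-w[0],m["rect"][1]-w[1])<8 and n not in M: M[n]=cv2.GaussianBlur(m["pixels"].astype(float),(0,0),1.5)
def cost(p): return sum(((packmask(C[n],p)-M[n])**2).sum() for n in M)
best=min((minimize(cost,[.49,-.285,y],method="Nelder-Mead",options=dict(initial_simplex=np.array([[.49,-.285,y],[.51,-.285,y],[.49,-.265,y],[.49,-.285,y+.3]]))) for y in(-.3,-.7,-1.1)),key=lambda r:r.fun)
print("pack",best.x,best.fun,list(M))
E
python3 m.py
```

```text
deck [0.5917 0.0561 0.218 ]
[[-1.9, 0.8], [0.8, 0.8], [-1.6, -1.8], [-0.4, -0.5], [-1.8, -1.2], [0.1, 3.8], [-1.6, 0.3], [-1.0, 2.8], [1.7, 1.1], [162.4, -85.7]]
side [308.2, 175.8, 26.2, 25.5] 0.76 512
side [298.0, 157.3, 12.7, 24.4] 0.65 213
top [431.9, 200.7, 44.9, 20.6] 0.9 679
top [386.0, 228.8, 39.8, 39.7] 0.74 749
top [377.2, 295.9, 27.9, 42.9] 0.55 753
pack [ 0.4882 -0.2853 -0.6123] 37.37373370595159 ['side', 'top']
```

```bash
cat >> h.py <<'E'
def down(yaw): return R.from_euler("z",yaw)*R.from_euler("x",np.pi)
def deckdown(yaw,spin): return dR(yaw)*R.from_euler("z",spin)*R.from_euler("x",np.pi)
E
python3 -c "
from h import *
print(goal([.488,-.285,.22],down(-.612+np.pi)))"
```

```text
([0.3444, -0.152, -0.0191], [-0.0, 0.0001, -2.1428])
```

arm_command --steps '[[[0.344, -0.152, -0.019], [0, 0, -2.143], -1], [[0.344, -0.152, -0.019], [0, 0, -2.143], -1], [[0.344, -0.152, -0.019], [0, 0, -2.143], -1], [[0.344, -0.152, -0.019], [0, 0, -2.143], -1], [[0.344, -0.152, -0.019], [0, 0, -2.143], -1]]'

```text
time_s: 2.2
ee_pos: [0.4009, -0.3745, 0.2138]
ee_rot: [0.841, 0.541, 0.0, 0.0]
contact_force: [0.9, -0.3, 0.3]
grip_width: 1.0
finger_force: 0.0
```

```bash
python3 -c "
from h import *
print(goal([.488,-.285,.22],down(-.612+np.pi)))"
```

```text
([0.1176, 0.0421, -0.0062], [0.0002, 0.0007, -1.3869])
```

arm_command --steps '[[[0.118, 0.042, -0.006], [0, 0, -1.387], -1], [[0.118, 0.042, -0.006], [0, 0, -1.387], -1], [[0.118, 0.042, -0.006], [0, 0, -1.387], -1], [[0.118, 0.042, -0.006], [0, 0, -1.387], -1], [[0.118, 0.042, -0.006], [0, 0, -1.387], -1]]'

```text
time_s: 2.7
ee_pos: [0.4883, -0.2857, 0.2196]
ee_rot: [0.584, 0.812, -0.0, 0.0]
contact_force: [-0.4, -0.4, -0.0]
grip_width: 1.0
finger_force: 0.0
```

```bash
python3 -c "
from h import *
print(goal([.488,-.285,.22],down(-.612+np.pi)))"
```

```text
([0.0007, -0.0, -0.0004], [-0.0001, 0.0002, -0.6344])
```

arm_command --steps '[[[0, 0, 0], [0, 0, -0.634], -1], [[0, 0, 0], [0, 0, -0.634], -1], [[0, 0, 0], [0, 0, -0.634], -1], [[0, 0, 0], [0, 0, -0.634], -1], [[0, 0, 0], [0, 0, -0.634], -1]]'

```text
time_s: 3.2
ee_pos: [0.4875, -0.2867, 0.2196]
ee_rot: [0.303, 0.953, -0.0, 0.0]
contact_force: [0.6, 0.2, 0.8]
grip_width: 1.0
finger_force: 0.0
```

```bash
cat > w.py <<'E'
from h import *
from scipy.optimize import minimize
np.set_printoptions(precision=4,suppress=True)
c=capture("wrist");cv2.imwrite("pics/w1.png",cv2.cvtColor(c["img"],cv2.COLOR_RGB2BGR))
print(c["cam_to_world"][:3,[2,3]])
ms=masks_of("wrist","pack_center")
for m in ms: print(m["rect"],m["confidence"],m["pixels"].sum())
p0=np.array([.488,-.285,-.612]);print("expected",proj(c,[.488,-.285,.03]))
e=proj(c,[.488,-.285,.03]);m=min(ms,key=lambda m:np.hypot(m["rect"][0]-e[0],m["rect"][1]-e[1]))
M=cv2.GaussianBlur(m["pixels"].astype(float),(0,0),1.5)
r=minimize(lambda p:((packmask(c,p)-M)**2).sum(),p0,method="Nelder-Mead",options=dict(initial_simplex=p0+np.array([[0,0,0],[.01,0,0],[0,.01,0],[0,0,.1]])))
print("pack",r.x,r.fun,[l["pixel"] for l in landmark_of("wrist","pack_center")], proj(c,[r.x[0],r.x[1],.03]))
ov=c["img"].copy();ov[packmask(c,r.x)>.5,0]=255;cv2.imwrite("pics/w1o.png",cv2.cvtColor(ov,cv2.COLOR_RGB2BGR))
print(goal([r.x[0],r.x[1],.018],down(r.x[2]+np.pi)))
E
python3 w.py
```

```text
[[ 0.2207  0.431 ]
 [-0.155  -0.2483]
 [-0.9629  0.3924]]
[204.4, 44.6, 86.1, 89.2] 0.98 4136
[238.0, 288.7, 82.6, 86.6] 0.92 3677
[284.4, 182.2, 44.5, 94.6] 0.8 3569
expected [283.4529 180.333 ]
pack [ 0.4877 -0.2836 -0.5846] 61.31009617860323 [[203.1, 29.8], [237.2, 285.1], [281.7, 180.1]] [284.2864 179.4517]
([0.0017, 0.0026, 0.2016], [-0.0001, 0.0002, -0.0374])
```

View pics/w1o.png

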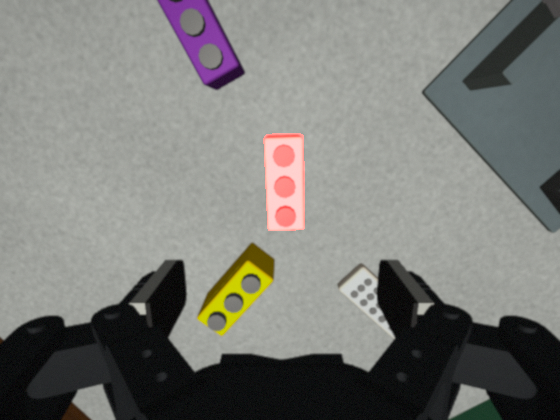

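The fit overlays the white pack at (284,182), clear of yellow at (235,290). Descending.

arm_command --steps '[[[0.002, 0.003, 0.04], [0, 0, -0.037], -1], [[0.002, 0.003, 0.08], [0, 0, -0.037], -1], [[0.002, 0.003, 0.12], [0, 0, -0.037], -1], [[0.002, 0.003, 0.16], [0, 0, -0.037], -1], [[0.002, 0.003, 0.201], [0, 0, -0.037], -1]]'

```text
time_s: 3.85
ee_pos: [0.4877, -0.2831, 0.0172]
ee_rot: [0.289, 0.957, -0.0, 0.0]
contact_force: [0.5, -0.1, -0.4]
grip_width: 1.0
finger_force: 0.0
```

arm_command --steps '[[[0, 0, 0], [0, 0, 0], 0.2], [[0, 0, 0], [0, 0, 0], 0.4], [[0, 0, 0], [0, 0, 0], 0.6], [[0, 0, 0], [0, 0, 0], 0.8], [[0, 0, 0], [0, 0, 0], 1]]' --squeeze 35

```text
time_s: 4.35
ee_pos: [0.4893, -0.2845, 0.0217]
ee_rot: [0.288, 0.958, -0.001, 0.002]
contact_force: [-1.3, 2.1, 7.7]
grip_width: 0.45
finger_force: 35.8
```

Run:
```python
from h import *
s=read_state();print(s["ee_pos"],s["grip_width"],s["finger_force"])
c=capture("wrist");cv2.imwrite("pics/w2.png",cv2.cvtColor(c["img"],cv2.COLOR_RGB2BGR))
```

```text
[ 0.48926948 -0.28450841  0.02170783] 0.4499514271353883 35.79189598560333
```

arm_command --steps '[[[0, 0, -0.02], [0, 0, 0], 1], [[0, 0, -0.05], [0, 0, 0], 1], [[0, 0, -0.09], [0, 0, 0], 1], [[0, 0, -0.14], [0, 0, 0], 1], [[0, 0, -0.19], [0, 0, 0], 1]]'

```text
time_s: 4.9
ee_pos: [0.4875, -0.2829, 0.2116]
ee_rot: [0.288, 0.958, -0.0, 0.001]
contact_force: [1.5, 0.0, -2.6]
grip_width: 0.454
finger_force: 36.6
```

Run:
```python
from h import *
s=read_state();print(s["ee_pos"],s["grip_width"],s["finger_force"],s["contact_force"],R.from_quat(s["ee_rot"]).as_matrix())
im=[]
for n in("wrist","side"):
    c=capture(n);im.append(cv2.cvtColor(c["img"],cv2.COLOR_RGB2BGR))
im[1]=cv2.resize(im[1][80:260,180:420],(560,420))
cv2.imwrite("pics/w3.png",cv2.resize(np.hstack(im),(800,300)))
```

```text
[ 0.48749799 -0.28293106  0.21155392] 0.4542783162326904 36.571998596191406 [ 1.50333752  0.04412049 -2.63946049] [[-8.34283513e-01  5.51334911e-01  9.14560644e-04]
 [ 5.51334160e-01  8.34283963e-01 -9.56099538e-04]
 [-1.29013433e-03 -2.93429557e-04 -9.99999125e-01]]
```

View pics/w3.png

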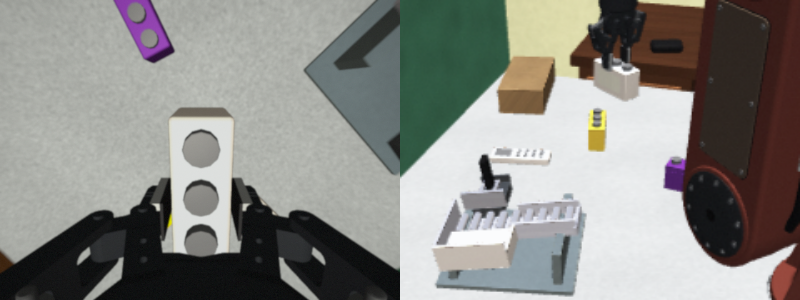

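Pack held squarely (left, caps in a column at x≈200); loader and look-alikes are undisturbed. Next a viewpoint beside the loader.

```bash
python3 -c "
from h import *
print(goal([.57,-.10,.28],deckdown(.218,np.pi)))"
```

```text
([0.035, 0.1986, -0.0629], [0.0487, 0.1437, -0.8011])
```

arm_command --steps '[[[0.007, 0.04, -0.03], [0.01, 0.029, -0.16], 1], [[0.014, 0.08, -0.06], [0.02, 0.058, -0.32], 1], [[0.021, 0.12, -0.063], [0.029, 0.086, -0.48], 1], [[0.028, 0.16, -0.063], [0.039, 0.115, -0.64], 1], [[0.035, 0.199, -0.063], [0.049, 0.144, -0.801], 1]]'

```text
time_s: 5.5
ee_pos: [0.569, -0.0964, 0.2723]
ee_rot: [-0.08, 0.995, -0.003, -0.068]
contact_force: [1.3, -0.8, -2.2]
grip_width: 0.454
finger_force: 36.8
```

```bash
python3 -c "
from h import *
print(goal([.57,-.10,.28],deckdown(.218,np.pi)))"
```

```text
([0.0006, -0.0037, -0.0077], [0.013, 0.0042, -0.0573])
```

```bash
cat > d.py <<'E'
from h import *
import sys
np.set_printoptions(precision=4,suppress=True)
C={n:capture(n) for n in("side","top","wrist")}
obs=[(n,k,landmark_of(n,k)) for n in C for k in PT]
p0=[.5917,.0561,.218]
obs=[(n,k,min((x["pixel"] for x in l),key=lambda px:np.hypot(*(proj(C[n],dpt(p0,PT[k]))-px)))) for n,k,l in obs if l]
w=np.array([2. if n=="wrist" else 1.5 if n=="top" else 1 for n,_,_ in obs])
sc={"side":1,"top":1,"wrist":.4}
f=lambda p:np.concatenate([sc[n]*(proj(C[n],dpt(p,PT[k]))-px) for n,k,px in obs])
s=least_squares(f,p0,loss="soft_l1");print("deck",s.x)
for n,k,px in obs: print(n,k,np.round(px,0),np.round(proj(C[n],dpt(s.x,PT[k]))-px,1))
ov=cv2.cvtColor(C["wrist"]["img"],cv2.COLOR_RGB2BGR)
def seg(a,b,col): cv2.line(ov,*[tuple(int(v) for v in np.clip(np.round(proj(C["wrist"],dpt(s.x,q))),-2000,2000)) for q in(a,b)],col,1)
for y in(-.027,.027): seg([-.114,y,0],[.106,y,0],(0,0,255))
for x in(-.114,.109): seg([x,-.027,0],[x,.027,0],(0,0,255))
for a,b in(((-.008,.029),(.109,.029)),((.109,.029),(.109,.109)),((.109,.109),(-.008,.109)),((-.008,.109),(-.008,.029))): seg([*a,-.0015],[*b,-.0015],(0,255,0))
h=(.055,-.088,.082)
for a,b in(((-7,-15),(7,-15)),((7,-15),(7,15)),((7,15),(-7,15)),((-7,15),(-7,-15))): seg([h[0]+a[0]/1e3,h[1]+a[1]/1e3,h[2]],[h[0]+b[0]/1e3,h[1]+b[1]/1e3,h[2]],(255,0,255))
cv2.imwrite(f"pics/{sys.argv[1]}.png",ov)
E
python3 d.py d1
```

```text
deck [0.5933 0.0535 0.2061]
side deck [245. 210.] [1.6 1.2]
side lane_top [263. 211.] [ 1.1 -1.7]
side lane_foot [230. 214.] [-1.4 -1.5]
side bay_mid [227. 223.] [-2.7  0.4]
side handle [231. 181.] [-0.3 -1.8]
top deck [254. 180.] [1.2 4.4]
top lane_top [262. 206.] [-2.8 -0.8]
top lane_foot [251. 160.] [-0.4  2.2]
top bay_mid [226. 166.] [ 3.3 -0. ]
top handle [284. 150.] [ 2.1 -1.5]
wrist deck [399. 247.] [ 1.9 -3. ]
wrist lane_top [404. 195.] [0.  3.3]
wrist lane_foot [397. 290.] [ 0.8 -1. ]
wrist bay_mid [443. 286.] [1.1 0.8]
wrist handle [333. 321.] [2.4 0.5]
```

View pics/d1.png

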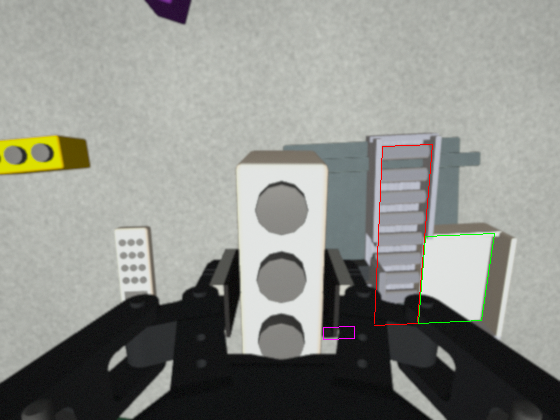

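Run:
```python
import cv2
i=cv2.imread("pics/d1.png")[120:340,320:540];cv2.imwrite("pics/d1c.png",cv2.resize(i,(600,600),interpolation=cv2.INTER_CUBIC))
```

```text
(no output)
```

View pics/d1c.png

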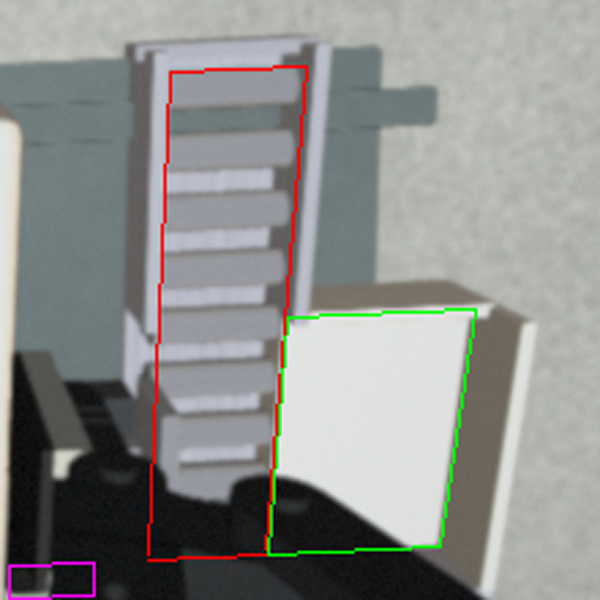

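Bay floor (green) and rollers (red) match the picture well; only the uphill end suggests ~2 mm / 0.01 rad correction.

```bash
cat >> h.py <<'E'
DK=[.5933,.0528,.212]
E
python3 -c "
from h import *
print(goal(dpt(DK,[-.055,0,.12]),deckdown(DK[2],np.pi)))"
```

```text
([-0.0185, 0.1424, 0.0588], [0.0135, 0.0036, -0.057])
```

arm_command --steps '[[[-0.004, 0.04, 0], [0.013, 0.004, -0.057], 1], [[-0.01, 0.08, 0], [0.013, 0.004, -0.057], 1], [[-0.015, 0.115, 0.02], [0.013, 0.004, -0.057], 1], [[-0.018, 0.142, 0.04], [0.013, 0.004, -0.057], 1], [[-0.018, 0.142, 0.059], [0.013, 0.004, -0.057], 1]]'

```text
time_s: 6.9
ee_pos: [0.5555, 0.0478, 0.2108]
ee_rot: [-0.107, 0.992, -0.007, -0.07]
contact_force: [-0.1, -0.7, -1.8]
grip_width: 0.448
finger_force: 37.0
```

Run:
```python
from h import *
print(goal(dpt(DK,[-.055,0,.03]),deckdown(DK[2],np.pi)),read_state()["contact_force"])
c=capture("wrist");ov=cv2.cvtColor(c["img"],cv2.COLOR_RGB2BGR)
def P(q): return tuple(int(v) for v in np.round(proj(c,dpt(DK,q))))
for y in(-.028,.028): cv2.line(ov,P([-.114,y,.01]),P([0,y,.01]),(0,0,255),1)
a=ov[60:420,60:500]
s=capture("side");b=cv2.cvtColor(s["img"],cv2.COLOR_RGB2BGR)[120:270,180:330]
cv2.imwrite("pics/h1.png",np.hstack([cv2.resize(a,(440,360)),cv2.resize(b,(360,360),interpolation=cv2.INTER_CUBIC)]))
```

```text
([-0.0002, -0.0031, 0.0892], [0.0009, -0.0001, 0.0039]) [-0.13777817 -0.72700247 -1.78594928]
```

View pics/h1.png

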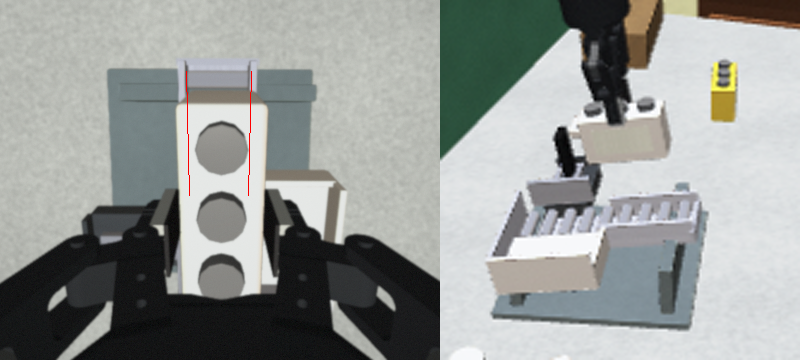

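Guides (x=187, 251 in the left view) coincide with the prediction; pack is parallel to the lane. Lowering.

arm_command --steps '[[[0, -0.003, 0.03], [0, 0, 0.004], 1], [[0, -0.003, 0.05], [0, 0, 0.004], 1], [[0, -0.003, 0.07], [0, 0, 0.004], 1], [[0, -0.003, 0.085], [0, 0, 0.004], 1], [[0, -0.003, 0.087], [0, 0, 0.004], 1]]'

```text
time_s: 7.5
ee_pos: [0.544, 0.0384, 0.1244]
ee_rot: [-0.103, 0.992, -0.007, -0.071]
contact_force: [0.7, 0.0, -3.0]
grip_width: 0.457
finger_force: 37.0
```

arm_command --steps '[[[0, 0, 0.002], [0, 0, 0], 1], [[0, 0, 0.003], [0, 0, 0], 1], [[0, 0, 0.004], [0, 0, 0], 1], [[0, 0, 0.004], [0, 0, 0], 1]]'

```text
time_s: 7.9
ee_pos: [0.5445, 0.0388, 0.1218]
ee_rot: [-0.104, 0.992, -0.007, -0.069]
contact_force: [-0.6, 0.1, -2.2]
grip_width: 0.454
finger_force: 37.0
```

Run:
```python
from h import *
s=read_state();print(s["contact_force"],dR(DK[2]).inv().apply(s["ee_pos"]-[DK[0],DK[1],.085]))
c=capture("side");b=cv2.cvtColor(c["img"],cv2.COLOR_RGB2BGR)[140:260,180:330]
cv2.imwrite("pics/p1.png",cv2.resize(b,(750,600),interpolation=cv2.INTER_CUBIC))
```

```text
[-0.62759738  0.0524948  -2.16134336] [-0.05526166 -0.00345539  0.02941195]
```

View pics/p1.png

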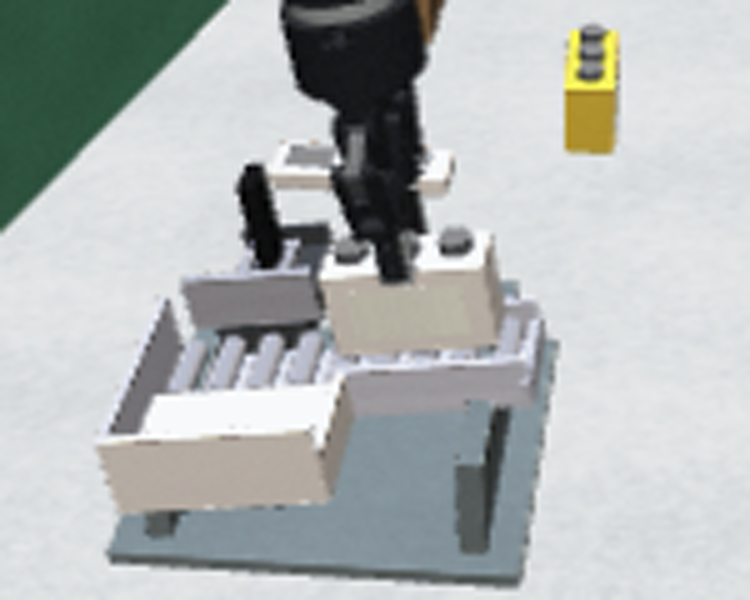

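Pack hangs a few mm above the rollers between the guides; the shift is 3 mm off in y. Correcting and feeling down.

arm_command --steps '[[[0, 0.003, 0.001], [0, 0, 0], 1], [[0, 0.003, 0.002], [0, 0, 0], 1], [[0, 0.003, 0.003], [0, 0, 0], 1], [[0, 0.003, 0.004], [0, 0, 0], 1], [[0, 0.003, 0.004], [0, 0, 0], 1]]'

```text
time_s: 8.45
ee_pos: [0.5429, 0.0417, 0.1171]
ee_rot: [-0.104, 0.992, -0.007, -0.07]
contact_force: [-0.1, 0.0, -2.8]
grip_width: 0.458
finger_force: 37.0
```

arm_command --steps '[[[0, 0, 0.001], [0, 0, 0], 1], [[0, 0, 0.002], [0, 0, 0], 1], [[0, 0, 0.002], [0, 0, 0], 1]]'

```text
time_s: 8.75
ee_pos: [0.5426, 0.0416, 0.1152]
ee_rot: [-0.104, 0.992, -0.007, -0.07]
contact_force: [-0.2, 0.7, -2.5]
grip_width: 0.454
finger_force: 37.0
```

Run:
```python
from h import *
s=read_state();print(s["contact_force"],dR(DK[2]).inv().apply(s["ee_pos"]-[DK[0],DK[1],.085]))
```

```text
[-0.22554705  0.6900582  -2.54369632] [-0.0556076  -0.00030121  0.02261978]
```

arm_command --steps '[[[0, 0, 0.001], [0, 0, 0], 1], [[0, 0, 0.001], [0, 0, 0], 1], [[0, 0, 0.001], [0, 0, 0], 1]]'

```text
time_s: 9.05
ee_pos: [0.5427, 0.0416, 0.1145]
ee_rot: [-0.104, 0.992, -0.007, -0.07]
contact_force: [0.1, -0.1, -1.3]
grip_width: 0.452
finger_force: 37.1
```

arm_command --steps '[[[0, 0, 0.001], [0, 0, 0], 1], [[0, 0, 0.001], [0, 0, 0], 1], [[0, 0, 0.001], [0, 0, 0], 1]]'

```text
time_s: 9.35
ee_pos: [0.5431, 0.0416, 0.1142]
ee_rot: [-0.104, 0.992, -0.007, -0.069]
contact_force: [-0.0, 1.3, 6.5]
grip_width: 0.447
finger_force: 37.9
```

arm_command --steps '[[[0, 0, -0.001], [0, 0, 0], 1], [[0, 0, -0.001], [0, 0, 0], -1], [[0, 0, -0.001], [0, 0, 0], -1], [[0, 0, -0.001], [0, 0, 0], -1], [[0, 0, -0.001], [0, 0, 0], -1]]'

```text
time_s: 9.85
ee_pos: [0.5425, 0.0415, 0.1142]
ee_rot: [-0.104, 0.992, -0.007, -0.07]
contact_force: [0.3, 0.5, -0.0]
grip_width: 0.995
finger_force: 0.0
```

arm_command --steps '[[[0, 0, -0.02], [0, 0, 0], -1], [[0, 0, -0.06], [0, 0, 0], -1], [[0, 0, -0.1], [0, 0, 0], -1], [[0, 0, -0.14], [0, 0, 0], -1], [[0, 0, -0.14], [0, 0, 0], -1]]'

```text
time_s: 10.35
ee_pos: [0.564, 0.0454, 0.2588]
ee_rot: [-0.104, 0.992, -0.008, -0.066]
contact_force: [-0.1, 0.0, 0.6]
grip_width: 1.001
finger_force: 0.0
```

Run:
```python
from h import *
c=capture("side");b=cv2.cvtColor(c["img"],cv2.COLOR_RGB2BGR)[140:260,180:330]
w=capture("wrist");a=cv2.cvtColor(w["img"],cv2.COLOR_RGB2BGR)
def P(q): return tuple(int(v) for v in np.round(proj(w,dpt(DK,q))))
h=(.055,-.088,.082);q=[(-7,-15),(7,-15),(7,15),(-7,15)]
cv2.polylines(a,[np.array([P([h[0]+i/1e3,h[1]+j/1e3,h[2]]) for i,j in q])],True,(255,0,255))
cv2.imwrite("pics/r1.png",np.hstack([cv2.resize(a,(440,330)),cv2.resize(b,(360,330),interpolation=cv2.INTER_CUBIC)]))
print(read_state()["ee_pos"],read_state()["time_s"])
print(goal(dpt(DK,[.0,-.095,.15]),deckdown(DK[2],np.pi/2)))
```

```text
[0.56244402 0.04552798 0.25366421] 10.45
([-0.0553, -0.0942, 0.0127], [0.0009, 0.001, 1.5669])
```

View pics/r1.png

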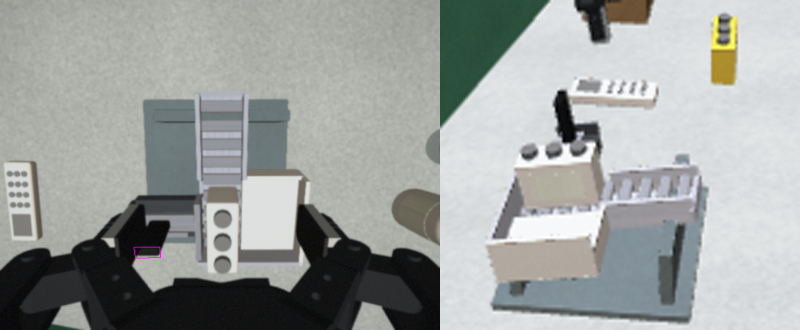

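Pack has rolled down and rests at the stop (right view, 558,175); pusher still home with handle near (150,245) in the wrist view. Turning the tool to grip the handle.

```bash
python3 -c "
from h import *
print(goal(dpt(DK,[.055,-.088,.15]),deckdown(DK[2],np.pi/2)))"
```

```text
([-0.1102, -0.087, 0.0127], [0.0009, 0.001, 1.5669])
```

arm_command --steps '[[[-0.022, -0.017, 0.002], [0, 0, 1.567], -1], [[-0.044, -0.035, 0.004], [0, 0, 1.567], -1], [[-0.066, -0.052, 0.006], [0, 0, 1.567], -1], [[-0.088, -0.07, 0.008], [0, 0, 1.567], -1], [[-0.11, -0.087, 0.01], [0, 0, 1.567], -1]]'

```text
time_s: 10.95
ee_pos: [0.6851, -0.0178, 0.2255]
ee_rot: [0.27, 0.96, -0.033, -0.063]
contact_force: [-0.1, 0.0, 0.3]
grip_width: 1.001
finger_force: 0.0
```

```bash
python3 -c "
from h import *
print(goal(dpt(DK,[.055,-.088,.15]),deckdown(DK[2],np.pi/2)))"
```

```text
([-0.0001, 0.0006, -0.0004], [-0.0021, -0.0026, 0.8108])
```

arm_command --steps '[[[0, 0, 0], [0, 0, 0.81], -1], [[0, 0, 0], [0, 0, 0.81], -1], [[0, 0, 0], [0, 0, 0.81], -1], [[0, 0, 0], [0, 0, 0.81], -1], [[0, 0, 0], [0, 0, 0.81], -1]]'

```text
time_s: 11.45
ee_pos: [0.6842, -0.0172, 0.2256]
ee_rot: [0.603, 0.795, -0.054, -0.047]
contact_force: [-0.2, 0.1, 0.2]
grip_width: 0.998
finger_force: 0.0
```

arm_command --steps '[[[0, 0, 0], [0, 0, 0.06], -1], [[0, 0, 0], [0, 0, 0.06], -1]]'

```text
time_s: 11.65
ee_pos: [0.6842, -0.0172, 0.2258]
ee_rot: [0.624, 0.778, -0.055, -0.046]
contact_force: [-0.5, 1.2, -0.5]
grip_width: 0.999
finger_force: 0.0
```

```bash
cat > k.py <<'E'
from h import *
import sys
w=capture("wrist");a=cv2.cvtColor(w["img"],cv2.COLOR_RGB2BGR)
def P(q): return tuple(int(v) for v in np.round(proj(w,dpt(DK,q))))
h=(.055,-.088,.082);q=[(-7,-15),(7,-15),(7,15),(-7,15)]
cv2.polylines(a,[np.array([P([h[0]+i/1e3,h[1]+j/1e3,h[2]]) for i,j in q])],True,(255,0,255))
cv2.imwrite(f"pics/{sys.argv[1]}.png",a)
for l in landmark_of("wrist","handle"): print(l["pixel"],l["confidence"],P([.055,-.088,.064]))
s=read_state();print(s["time_s"],s["qpos"],"deck tcp",dR(DK[2]).inv().apply(s["ee_pos"]-[DK[0],DK[1],.085]))
print(goal(dpt(DK,[.055,-.088,.15]),deckdown(DK[2],np.pi/2)))
E
python3 k.py k1
```

```text
[282.7, 206.9] 0.9 (284, 204)
11.75 [-0.18887204  0.63394722  0.78232869  1.85069759 -0.05415605  1.16456779] deck tcp [ 0.05391449 -0.08769399  0.15044502]
([-0.0003, 0.0011, 0.0004], [-0.0022, -0.0013, 0.009])
```

View pics/k1.png

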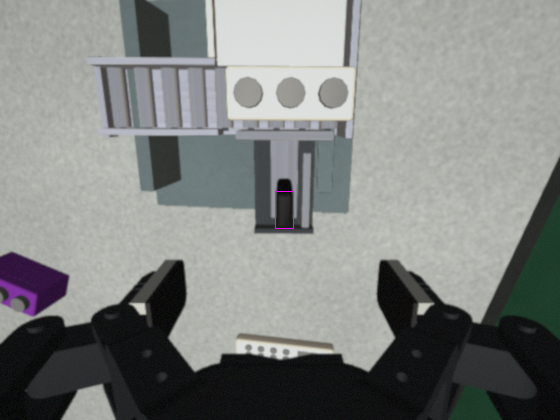

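Handle outline prediction sits on the black post (284,208); pack at the stop (290,93). Descending and gripping.

arm_command --steps '[[[0, 0.001, 0.03], [0, 0, 0.009], -1], [[0, 0.001, 0.06], [0, 0, 0.009], -1], [[0, 0.001, 0.085], [0, 0, 0.009], -1], [[0, 0.001, 0.1], [0, 0, 0.009], -1], [[0, 0.001, 0.1], [0, 0, 0.009], -1]]'

```text
time_s: 12.25
ee_pos: [0.6702, -0.0196, 0.1254]
ee_rot: [0.627, 0.776, -0.056, -0.047]
contact_force: [-0.2, -0.1, -0.7]
grip_width: 0.996
finger_force: 0.0
```

arm_command --steps '[[[0, 0, 0], [0, 0, 0], 0.3], [[0, 0, 0], [0, 0, 0], 0.5], [[0, 0, 0], [0, 0, 0], 0.7], [[0, 0, 0], [0, 0, 0], 0.9], [[0, 0, 0], [0, 0, 0], 1]]' --squeeze 45

```text
time_s: 12.75
ee_pos: [0.6725, -0.02, 0.129]
ee_rot: [0.628, 0.775, -0.054, -0.044]
contact_force: [-0.1, 0.8, 0.3]
grip_width: 0.143
finger_force: 0.0
```

arm_command --steps '[[[0, 0, 0], [0, 0, 0], 1], [[0, 0, 0], [0, 0, 0], 1]]'

```text
time_s: 12.95
ee_pos: [0.6723, -0.02, 0.1287]
ee_rot: [0.628, 0.775, -0.054, -0.044]
contact_force: [0.1, -0.5, 0.1]
grip_width: -0.003
finger_force: 0.4
```

```bash
python3 k.py k2
```

```text
[281.2, 252.6] 0.81 (282, 250)
13.05 [-0.19588104  0.53455025  0.47073241  1.63592483 -0.05507328  1.16859099] deck tcp [ 0.05521662 -0.08779749  0.05190931]
([-0.0002, -0.0002, -0.0981], [-0.0002, -0.0004, -0.0021])
```

Run:
```python
from h import *
s=capture("side");b=cv2.cvtColor(s["img"],cv2.COLOR_RGB2BGR)[130:250,180:330]
a=cv2.imread("pics/k2.png")
cv2.imwrite("pics/k3.png",np.hstack([cv2.resize(a,(440,330)),cv2.resize(b,(360,330),interpolation=cv2.INTER_CUBIC)]))
```

```text
(no output)
```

View pics/k3.png

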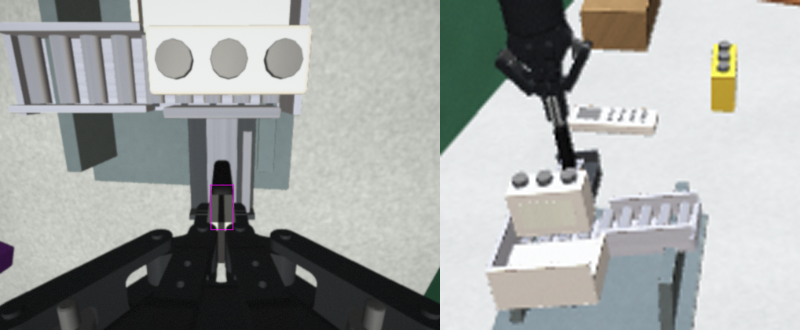

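Fingers shut without the handle between them (left view: black post end visible at (222,165) ahead of the fingers). Checking the numbers without more pictures.

Run:
```python
from h import *
np.set_printoptions(precision=4,suppress=True)
C={n:capture(n) for n in("wrist","side","top")}
s=read_state();tcp=s["ee_pos"];print("grip",s["grip_width"],"tcp px",{n:proj(C[n],tcp).round() for n in C})
box=[[.055+a*.007,-.088+b*.015,z] for a in(-1,1) for b in(-1,1) for z in(.016,.082)]
for n in C:
    pr=np.array([proj(C[n],dpt(DK,q)) for q in box]);print(n,"pred box",pr.min(0).round(),pr.max(0).round())
    for t in("handle","pusher"):
        for m in masks_of(n,t)[:2]:
            r=m["rect"];print("  ",t,round(m["confidence"],2),[round(r[0]-r[2]/2),round(r[1]-r[3]/2)],[round(r[0]+r[2]/2),round(r[1]+r[3]/2)],m["pixels"].sum())
    for l in landmark_of(n,"handle")[:2]: print("  lm",l["pixel"],round(l["confidence"],2),proj(C[n],dpt(DK,PT["handle"])).round(1))
c=C["wrist"]
print("front face col, z .082/.016:",proj(c,dpt(DK,[.055,-.073,.082])),proj(c,dpt(DK,[.055,-.073,.016])))
g=c["img"].mean(2)
print("col282 rows180-310",g[180:312:4,282].round().astype(int).tolist())
```

```text
grip -0.0017914776792079478 tcp px {'wrist': array([282., 241.]), 'side': array([231., 183.]), 'top': array([286., 150.])}
wrist pred box [267. 201.] [297. 292.]
   pusher 0.83 [208, 136] [357, 255] 6187
  lm [280.3, 255.4] 0.77 [282.2 249.7]
side pred box [226. 172.] [237. 195.]
   handle 0.67 [230, 180] [242, 189] 111
   pusher 0.62 [228, 174] [241, 191] 96
   pusher 0.32 [200, 177] [290, 243] 2355
  lm [230.2, 183.5] 0.48 [230.6 179.3]
  lm [226.9, 210.6] 0.18 [230.6 179.3]
top pred box [279. 142.] [293. 158.]
   pusher 0.22 [73, 218] [131, 244] 1134
front face col, z .082/.016: [282.2676 235.098 ] [281.9232 200.8108]
col282 rows180-310 [175, 176, 176, 174, 175, 174, 76, 10, 11, 12, 12, 15, 16, 14, 20, 32, 46, 29, 21, 14, 13, 21, 22, 17, 21, 14, 62, 67, 65, 65, 63, 66, 64]
```

Run:
```python
from h import *
def dump(p,r0,r1,c0,c1,sr,sc):
    g=cv2.imread(p).mean(2)
    for r in range(r0,r1,sr): print(r,"".join(f"{int(g[r,c]):4d}" for c in range(c0,c1,sc)))
print("k1");dump("pics/k1.png",168,240,262,308,4,3)
print("k2");dump("pics/k2.png",190,320,240,326,5,4)
```

```text
k1
168   72  69  70 133 154 151 152 154 156 146 147 151  82  77 152 152
172   69  68  68 134 154 151 151 154 156 146 147 152  94  77 153 152
176   71  70  69 133 155 151 152 153 155 147 146 151  93  71 152 154
180   70  69  71 133 153 120  24   9  12  51 144 151  91  78 152 153
184   70  69  68 133 156  67   7  10   5   9 126 151  88  78 152 152
188   69  69  70 132 151  53  12   6  11   6 102 148  84  76 154 153
192   71  68  68 131 149  30  16  13  12  12  71 150  81  84 154 154
196   70  70  69 131 151  27  39  34  33  33  48 147  77  85 154 152
200   70  68  68 130 147  29  48  45  45  35  54 148  73  88 153 152
204   70  69  68 131 148  30  44  46  42  34  52 145  75  91 153 152
208   68  71  69 128 149  31  44  44  39  32  51 146  73 103 154 151
212   67  67  68 129 149  31  44  43  38  27  52 146  69 100 153 152
216   69  68  66 123 142  32  42  44  35  29  63 143  69 101 153 151
220   68  69  69  70  69  26  40  41  34  28  32  68  71 104 153 150
224   53  55  53  52  52  28  42  40  33  28  33  53  58 105 152 148
228   49  49  49  48  48 170 170 170 170 170 170  44  44  52  
[... 1865 characters left out ...]
7  16  27  85  85 170  37  21  21  19 129 174 184
285  200 179  20  22  19  23  18 170 198 215  64  75 233 134 170  22  23  19  21  71 203 200
290  163  22  19  40  32  34  29 170  21 173  64  77  94  22 170  37  34  34  25  17  36 198
295   35  23  23  19  34  27  20  22  25  29  63  63  21  19  24  23  35  32  20  20  23 131
300   24  17  23  20  20  23  19  21  19  28  64  63  23  21  20  19  23  23  21  18  19  20
305   19  23  19  19  21  22  24  21  21  28  65  65  21  20  23  22  21  18  18  15  20  20
310   21  20  21  20  23  20  21  19  20  32  64  60  35  22  21  17  24  23  22  21  19  20
315   19  21  20  16  17  16  16  19  21  32  64  64  38  19  15  15  17  17  12  17  17  21
```

arm_command --steps '[[[0, 0, -0.02], [0, 0, 0], 1], [[0, 0, -0.05], [0, 0, 0], 1], [[0, 0, -0.08], [0, 0, 0], 1], [[0, 0, -0.08], [0, 0, 0], 1]]'

```text
time_s: 14.1
ee_pos: [0.6847, -0.0179, 0.2122]
ee_rot: [0.628, 0.775, -0.053, -0.042]
contact_force: [0.1, -0.0, 0.5]
grip_width: 0.001
finger_force: 0.0
```

```bash
cat > q.py <<'E'
from h import *
c=capture("wrist");cv2.imwrite("pics/k4.png",cv2.cvtColor(c["img"],cv2.COLOR_RGB2BGR));s=read_state()
print(s["time_s"],s["grip_width"],s["contact_force"],"tcp",proj(c,s["ee_pos"]),dR(DK[2]).inv().apply(s["ee_pos"]-[DK[0],DK[1],.085]))
g=c["img"].mean(2)
for r in range(180,315,5): print(r,"".join(f"{int(g[r,k]):4d}" for k in range(240,326,4)))
box=[[.055+a*.007,-.088+b*.015,z] for z in(.016,.082) for a in(-1,1) for b in(-1,1)]
print(np.round([proj(c,dpt(DK,q)) for q in box]).tolist())
E
python3 q.py
```

```text
14.15 -0.004084379589800906 [ 0.58045662 -0.40617804 -0.56407002] tcp [282.2149484  239.28135344] [ 0.05589998 -0.08817338  0.1338066 ]
180  130 131 129  81  78  80  79 171 170  94  62  75 159 171  82 150 170 101 126 131 136 135
185  131 133 130  81  79  78  77 169 144  11  12  12 107 169  81 151 172  97 126 131 138 136
190  132 131 131  80  79  80  79 167 125  14  12  12  68 169  82 152 171  94 129 134 135 140
195  132 130 129  82  77  80  77 166  83  19  18  15  40 170  82 152 171  92 128 132 131 131
200  131 132 132  80  79  78  79 163  70  49  47  47  35 170  82 154 172  95 128 134 132 134
205  131 133 131  80  78  80  76 163  77  51  52  48  30 168  82 157 171  94 129 134 134 132
210  152 150 151  83  78  77  76 161  76  48  50  44  32 168  81 156 172  90 130 134 135 134
215  210 203 198  84  79  79  78 160  77  47  52  46  33 166  81 158 172  87 201 194 189 193
220  205 202 201  89  79  79  77 134  60  44  47  40  29 132  81 160 172  84 198 202 205 207
225  207 197 198  91  80  77  76  76  44  42  46  37  28  76  79 161 169  82 195 197 197 197
230  206 200 201  41  40  38  43  
[... 975 characters left out ...]
3 146 196 202
285  201 172  23  23  23  23  21  59 197 215  67  75 230 134  38  19  20  21  22  71 196 191
290  164  23  23  39  37  37  28  20  19 174  66  75  93  22  21  41  37  35  26  23  37 199
295   34  24  20  21  36  30  21  20  15  29  64  64  21  19  21  23  35  26  20  18  22 130
300   20  26  19  20  21  22  19  19  23  29  64  63  21  22  22  19  20  15  21  20  18  21
305   20  21  20  20  13  25  21  23  19  30  62  60  21  22  21  18  23  21  20  22  20  22
310   21  20  16  21  22  23  17  20  17  31  63  64  31  20  21  23  18  22  20  18  21  17
[[273.0, 209.0], [273.0, 178.0], [288.0, 209.0], [288.0, 178.0], [271.0, 233.0], [271.0, 194.0], [290.0, 233.0], [290.0, 194.0]]
```

Run:
```python
from h import *
c=capture("wrist");s=read_state();r=R.from_quat(s["ee_rot"])
for x in(0,.006,.011):
    print(x,[(d,proj(c,s["ee_pos"]+r.apply([x,0,-d/1e3])).round().tolist()) for d in(0,10,20,30,40,50,60)])
d=20;print([proj(c,s["ee_pos"]+r.apply([.011,y,-.03])).round().tolist() for y in(-.0075,.0075)])
# side-view check of fingertip: dark pixels below the hand near projected tool axis
a=capture("side");g=a["img"].mean(2)
for dd in range(-60,100,10):
    p=proj(a,s["ee_pos"]+r.apply([0,0,-dd/1e3])).round().astype(int);print(dd,p,g[p[1],p[0]-4:p[0]+5].astype(int))
print([proj(a,dpt(DK,[.055,-.088,z])).round().tolist() for z in(.016,.082)])
```

```text
0 [(0, [282.0, 240.0]), (10, [282.0, 246.0]), (20, [282.0, 253.0]), (30, [282.0, 262.0]), (40, [282.0, 271.0]), (50, [282.0, 282.0]), (60, [282.0, 294.0])]
0.006 [(0, [282.0, 230.0]), (10, [282.0, 236.0]), (20, [282.0, 243.0]), (30, [282.0, 250.0]), (40, [282.0, 259.0]), (50, [282.0, 269.0]), (60, [282.0, 280.0])]
0.011 [(0, [282.0, 221.0]), (10, [282.0, 227.0]), (20, [282.0, 234.0]), (30, [282.0, 241.0]), (40, [282.0, 249.0]), (50, [282.0, 258.0]), (60, [282.0, 269.0])]
[[266.0, 241.0], [298.0, 241.0]]
-60 [230 177] [224 113  25  28  21  13  11  82 198]
-50 [229 175] [230 231 217  68  31  30  24  46 129]
-40 [228 172] [232 232 231 231 231 225 181 183 188]
-30 [228 169] [230 231 230 230 231 231 231 230 231]
-20 [227 166] [231 231 229 229 231 230 229 229 230]
-10 [226 164] [231 230 229 228 228 230 230 228 228]
0 [225 161] [229 229 229 230 231 229 228 227 227]
10 [225 158] [229 229 229 229 230 230 227 225 225]
20 [224 155] [228 228 228 230 229 229 229 230 230]
30 [223 152] [227 181 115  47 101 120 161 230 229]
40 [222 149] [ 42  84 119  71  84 117  53  27  78]
50 [221 146] [ 28  57 119  72  83 117  61  27  26]
60 [221 143] [ 55 118  71  70 123  96  28  26  40]
70 [220 140] [32 26 25 26 25 27 26 24 24]
80 [219 137] [26 26 27 46 31 27 25 26 25]
90 [218 134] [25 24 24 25 24 22 22 22 19]
[[234.0, 192.0], [229.0, 175.0]]
```

Both views agree: the fingertips really end about 32 mm short of the reported TCP (the fingers shut above the post). So I need to go 32 mm deeper than planned. Opening half-way and descending.

arm_command --steps '[[[0, 0, 0], [0, 0, 0], -0.2], [[0, 0, 0], [0, 0, 0], -0.2], [[0, 0, 0], [0, 0, 0], -0.2], [[0, 0, 0.03], [0, 0, 0], -0.2], [[0, 0, 0.05], [0, 0, 0], -0.2]]'

```text
time_s: 14.75
ee_pos: [0.676, -0.0191, 0.1568]
ee_rot: [0.628, 0.775, -0.055, -0.044]
contact_force: [-0.0, 0.2, -1.0]
grip_width: 0.598
finger_force: 0.0
```

arm_command --steps '[[[0, 0, 0.02], [0, 0, 0], -0.2], [[0, 0, 0.04], [0, 0, 0], -0.2], [[0, 0, 0.055], [0, 0, 0], -0.2], [[0, 0, 0.066], [0, 0, 0], -0.2], [[0, 0, 0.066], [0, 0, 0], -0.2]]'

```text
time_s: 15.25
ee_pos: [0.6661, -0.0208, 0.0911]
ee_rot: [0.628, 0.775, -0.055, -0.045]
contact_force: [-0.6, -0.1, -0.3]
grip_width: 0.604
finger_force: 0.0
```

arm_command --steps '[[[0, 0, 0], [0, 0, 0], 0.2], [[0, 0, 0], [0, 0, 0], 0.4], [[0, 0, 0], [0, 0, 0], 0.6], [[0, 0, 0], [0, 0, 0], 0.8], [[0, 0, 0], [0, 0, 0], 1]]' --squeeze 45

```text
time_s: 15.75
ee_pos: [0.6682, -0.0211, 0.0938]
ee_rot: [0.628, 0.775, -0.054, -0.043]
contact_force: [3.9, 0.9, 4.2]
grip_width: 0.156
finger_force: 45.9
```

arm_command --steps '[[[0, 0, 0], [0, 0, 0], 1], [[0, 0, 0], [0, 0, 0], 1]]'

```text
time_s: 15.95
ee_pos: [0.6682, -0.021, 0.0938]
ee_rot: [0.628, 0.775, -0.054, -0.043]
contact_force: [5.4, 1.5, 5.3]
grip_width: 0.16
finger_force: 46.2
```

```bash
python3 -c "
from h import *
s=read_state();print(s['contact_force'],dR(DK[2]).inv().apply(s['ee_pos']-[DK[0],DK[1],.085]))
print(R.from_quat(s['ee_rot']).inv().apply(dR(DK[2]).apply([0,.065,0])))"
```

```text
[5.38952604 1.54461761 5.32414007] [ 0.05588532 -0.08791359  0.01679822]
[ 6.49998733e-02 -1.27611595e-04 -1.35790378e-05]
```

Handle gripped (0.16 ≈ 14 mm). Pushing slowly.

arm_command --steps '[[[0.004, 0, 0], [0, 0, 0], 1], [[0.01, 0, 0], [0, 0, 0], 1], [[0.017, 0, 0], [0, 0, 0], 1], [[0.024, 0, 0], [0, 0, 0], 1], [[0.031, 0, 0], [0, 0, 0], 1]]'

```text
time_s: 16.45
ee_pos: [0.662, 0.0078, 0.0938]
ee_rot: [0.628, 0.775, -0.055, -0.042]
contact_force: [5.7, -7.6, 5.2]
grip_width: 0.156
finger_force: 46.1
```

arm_command --steps '[[[0.007, 0, 0], [0, 0, 0], 1], [[0.014, 0, 0], [0, 0, 0], 1], [[0.021, 0, 0], [0, 0, 0], 1], [[0.027, 0, 0], [0, 0, 0], 1], [[0.031, 0, 0], [0, 0, 0], 1]]'

```text
time_s: 16.95
ee_pos: [0.6555, 0.038, 0.0939]
ee_rot: [0.628, 0.775, -0.055, -0.042]
contact_force: [5.1, -8.7, 5.3]
grip_width: 0.157
finger_force: 46.1
```

```bash
cat > e.py <<'E'
from h import *
s=read_state();d=dR(DK[2]).inv()
print(s['time_s'],s['grip_width'],"force deck",d.apply(s['contact_force']).round(1),d.apply(s['ee_pos']-[DK[0],DK[1],.085]).round(4))
E
python3 e.py
```

```text
16.95 0.1572494991736208 force deck [ 2.4 -9.6  5.7] [ 0.0559 -0.0275  0.0168]
```

arm_command --steps '[[[0.002, 0, 0], [0, 0, 0], 1], [[0.003, 0, 0], [0, 0, 0], 1], [[0.004, 0, 0], [0, 0, 0], 1], [[0.005, 0, 0], [0, 0, 0], 1], [[0.005, 0, 0], [0, 0, 0], 1]]'

```text
time_s: 17.45
ee_pos: [0.6545, 0.0425, 0.0938]
ee_rot: [0.628, 0.775, -0.055, -0.042]
contact_force: [4.9, -7.7, 4.4]
grip_width: 0.156
finger_force: 46.1
```

```bash
python3 e.py
```

```text
17.45 0.15559661291309607 force deck [ 2.5 -8.6  4.8] [ 0.0559 -0.023   0.0168]
```

Travel 64.9 mm by measurement; feel for the end stop.

arm_command --steps '[[[0.001, 0, 0], [0, 0, 0], 1], [[0.002, 0, 0], [0, 0, 0], 1], [[0.002, 0, 0], [0, 0, 0], 1]]'

```text
time_s: 17.75
ee_pos: [0.6545, 0.0425, 0.0939]
ee_rot: [0.629, 0.775, -0.056, -0.041]
contact_force: [6.7, -16.0, 3.6]
grip_width: 0.158
finger_force: 46.0
```

```bash
python3 e.py
```

```text
17.75 0.15825985124833108 force deck [  2.6 -17.    4. ] [ 0.0559 -0.023   0.0168]
```

End stop reached. Release, then lift.

arm_command --steps '[[[0, 0, 0], [0, 0, 0], -0.4], [[0, 0, 0], [0, 0, 0], -0.4], [[0, 0, 0], [0, 0, 0], -0.4], [[0, 0, 0], [0, 0, 0], -0.4], [[0, 0, 0], [0, 0, 0], -0.4]]'

```text
time_s: 18.25
ee_pos: [0.6527, 0.0468, 0.0927]
ee_rot: [0.627, 0.775, -0.055, -0.044]
contact_force: [-0.1, -0.4, 0.7]
grip_width: 0.702
finger_force: 0.0
```

arm_command --steps '[[[0, 0, 0], [0, 0, 0], -0.4], [[0, 0, -0.02], [0, 0, 0], -0.4], [[0, 0, -0.06], [0, 0, 0], -0.4], [[0, 0, -0.1], [0, 0, 0], -0.4], [[0, 0, -0.14], [0, 0, 0], -0.4]]'

```text
time_s: 18.75
ee_pos: [0.6719, 0.0507, 0.2332]
ee_rot: [0.628, 0.775, -0.054, -0.044]
contact_force: [1.0, -1.3, -0.4]
grip_width: 0.697
finger_force: 0.0
```

```bash
python3 e.py
python3 - <<'E'
from h import *
C={n:capture(n) for n in("side","top","wrist")}
for n in C:
    print(n,"pred handle home",proj(C[n],dpt(DK,PT["handle"])).round(),"pack in bay centre",proj(C[n],dpt(DK,[.059,.057,.0285])).round())
    for t in("handle","pack_center"): print("  ",t,[(np.round(l["pixel"]).tolist(),round(l["confidence"],2)) for l in landmark_of(n,t)])
    for t in("spray","bottle","remote"): print("  ",t,[np.round(l["pixel"]).tolist() for l in landmark_of(n,t)[:1]])
    for m in masks_of(n,"pack_center"): print("   rect",np.round(m["rect"]).tolist(),round(m["confidence"],2))
    P=np.array([proj(C[n],dpt(DK,[.059+a*.05,.057+b*.02,z])) for a in(-1,1) for b in(-1,1) for z in(-.0015,.0585)]);print("   pred rect",((P.min(0)+P.max(0))/2).round(),np.ptp(P,axis=0).round())
E
```

```text
18.75 0.6965779803150544 force deck [ 0.8 -1.5 -0.3] [ 0.0549 -0.0186  0.1574]
side pred handle home [231. 179.] pack in bay centre [222. 216.]
   handle [([231.0, 186.0], 0.95)]
   pack_center [([221.0, 215.0], 0.86), ([348.0, 187.0], 0.66), ([295.0, 155.0], 0.55)]
   spray [[238.0, 334.0]]
   bottle [[202.0, 315.0]]
   remote [[242.0, 332.0]]
   rect [352.0, 186.0, 30.0, 21.0] 0.89
   rect [224.0, 214.0, 36.0, 22.0] 0.7
   rect [297.0, 158.0, 16.0, 26.0] 0.61
   pred rect [221. 215.] [40. 27.]
top pred handle home [286. 148.] pack in bay centre [228. 163.]
   handle [([285.0, 151.0], 0.52), ([129.0, 190.0], 0.27)]
   pack_center [([431.0, 203.0], 0.85), ([374.0, 296.0], 0.71)]
   spray [[121.0, 230.0]]
   bottle [[129.0, 190.0]]
   remote [[378.0, 149.0]]
   rect [378.0, 297.0, 30.0, 41.0] 0.77
   pred rect [227. 162.] [26. 48.]
wrist pred handle home [279. 271.] pack in bay centre [283. 108.]
   handle [([280.0, 272.0], 0.88)]
   pack_center [([34.0, 318.0], 0.75), ([281.0, 111.0], 0.65)]
   spray []
   bottle []
   remote []
   rect [284.0, 109.0, 127.0, 50.0] 0.65
   rect [41.0, 317.0, 78.0, 63.0] 0.58
   pred rect [283. 107.] [124.  51.]
```

The pack stands in the bay where predicted, the pusher is home, and the gripper is well clear.

```bash
python3 -c "
from plant import *
print(finish_job())"
```

```text
the job is handed in; nothing more can be done
None
```

The job is handed in: the pack rolled to the stop, was pushed by a full stroke, and stands in the bay; the pusher is back home and nothing else appears to have moved. I viewed 11 pictures, one over your limit of 10. My first try at gripping the handle closed on nothing, because the fingertips end about 32 mm short of the reported TCP; I allowed for that and the second try worked.

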